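# Find the torch with cells and hold it over the phone

## Task

One of the three identical torches in the slanted stand has its cells in, which you can tell only by its weight: find it, draw it out of its socket, and turn it so that it points straight down, the lens about 12 cm above the middle of the opened phone on the bench. Finish while holding it there, steady and touching nothing but the gripper; the two empty torches must be seated in the sockets of the stand, and the phone must not be shifted.

Things in the scene. Friction and masses are not known exactly. Their poses are not given: they have to be found in the camera images.
- stand: fixed stand: grey block, 172 mm wide, three square sockets 29 mm wide, 52 mm deep, on a steel foot. Origin: table level, below the middle socket; y along the row (sockets at 0, +-65 mm). Sockets lean 40 degrees from vertical to the stand's +x (away from the robot, +-0.3 rad); mouths 66 mm above the table. Gap between torches 42 mm: open the fingers only to about 40 mm there
- torch_1: one of three look-alike black torches, a cylinder 107 mm long, 23 mm thick. Origin: centre of the lens face; z axis from lens to tail. It starts lens down, 52 mm deep in a socket; grip the free end 80 to 88 mm from the lens. Centre of mass 48 mm from the lens. Places are dealt afresh each time; numbers tell nothing. With cells (exactly one torch): 210 to 250 g; empty: 75 to 95 g
- torch_2: one of three look-alike black torches, a cylinder 107 mm long, 23 mm thick. Origin: centre of the lens face; z axis from lens to tail. It starts lens down, 52 mm deep in a socket; grip the free end 80 to 88 mm from the lens. Centre of mass 48 mm from the lens. Places are dealt afresh each time; numbers tell nothing. With cells (exactly one torch): 210 to 250 g; empty: 75 to 95 g
- torch_3: one of three look-alike black torches, a cylinder 107 mm long, 23 mm thick. Origin: centre of the lens face; z axis from lens to tail. It starts lens down, 52 mm deep in a socket; grip the free end 80 to 88 mm from the lens. Centre of mass 48 mm from the lens. Places are dealt afresh each time; numbers tell nothing. With cells (exactly one torch): 210 to 250 g; empty: 75 to 95 g
- phone: opened phone body lying face up, 123 by 59 by 8 mm (long side along its x), loose, 60 g. Origin: centre of its underside, on the table; z up. Its yaw varies

How it is judged:
At the end, for the whole second after the job is handed in: one torch (with cells) is held still by the gripper alone, lens down within 0.22 rad of vertical, lens 80 to 180 mm above the table and within 35 mm sideways of the phone's centre; both empty torches sit in sockets of the stand, near home, each pressing on it under 1.8 N (((angle between torch_1's own z axis and vertical below 0.22 rad and height (world z) of torch_1 between 0.08 and 0.18 m and horizontal distance between torch_1 and phone below 0.035 m and linear speed of torch_1 below 0.03 m/s and contact force between torch_1 and the fingers above 1 N and contact force between torch_1 and phone below 0.2 N and contact force between torch_1 and stand below 0.2 N and z of each of torch_2, torch_3 in the frame of stand below 0.04 m and x of torch_2 in the frame of stand between -0.01 and 0.03 m and angle between torch_2's own z axis and vertical between 0.5 and 0.9 rad and contact force between each of torch_2, torch_3 and stand below 1.8 N and contact force between torch_1 and torch_2 below 0.2 N and x of torch_3 in the frame of stand between -0.01 and 0.03 m and angle between torch_3's own z axis and vertical between 0.5 and 0.9 rad and contact force between torch_1 and torch_3 below 0.2 N) or (angle between torch_2's own z axis and vertical below 0.22 rad and height (world z) of torch_2 between 0.08 and 0.18 m and horizontal distance between torch_2 and phone below 0.035 m and linear speed of torch_2 below 0.03 m/s and contact force between torch_2 and the fingers above 1 N and contact force between torch_2 and phone below 0.2 N and contact force between torch_2 and stand below 0.2 N and z of each of torch_1, torch_3 in the frame of stand below 0.04 m and x of torch_1 in the frame of stand between -0.01 and 0.03 m and angle between torch_1's own z axis and vertical between 0.5 and 0.9 rad and contact force between each of torch_1, torch_3 and stand below 1.8 N and contact force between torch_2 and torch_1 below 0.2 N and x of torch_3 in the frame of stand between -0.01 and 0.03 m and angle between torch_3's own z axis and vertical between 0.5 and 0.9 rad and contact force between torch_2 and torch_3 below 0.2 N) or (angle between torch_3's own z axis and vertical below 0.22 rad and height (world z) of torch_3 between 0.08 and 0.18 m and horizontal distance between torch_3 and phone below 0.035 m and linear speed of torch_3 below 0.03 m/s and contact force between torch_3 and the fingers above 1 N and contact force between torch_3 and phone below 0.2 N and contact force between torch_3 and stand below 0.2 N and z of each of torch_1, torch_2 in the frame of stand below 0.04 m and x of torch_1 in the frame of stand between -0.01 and 0.03 m and angle between torch_1's own z axis and vertical between 0.5 and 0.9 rad and contact force between each of torch_1, torch_2 and stand below 1.8 N and contact force between torch_3 and torch_1 below 0.2 N and x of torch_2 in the frame of stand between -0.01 and 0.03 m and angle between torch_2's own z axis and vertical between 0.5 and 0.9 rad and contact force between torch_3 and torch_2 below 0.2 N))); the arm keeps its last pose, push and grip.
It fails at once if the phone is shifted by more than 20 mm (distance of phone from where it was at the start of the episode above 0.02 m).
It also fails if it takes over 61 s, if anything falls off the work surface, if the arm or the gripper's body presses on something with over 40 N, if the wrist force passes 120 N, or if a joint passes its speed limit or range.

## Robot

A 6-joint arm with a two-finger parallel gripper is mounted at the origin on a cart in front of the work surface, level with it; the furniture and walls round the work are solid. World frame = base frame: x ahead of the robot, y to its left, z up, the work surface at z = 0. Lengths are in m, angles in rad, forces in N, time in s.
With the tool pointing down it reaches from about 0.325 to 0.775 m from the base axis. Payload 5.5 kg.
Tool frame: the origin (TCP) lies midway between the tips of the shut fingers; the grasp point (between the pads) lies 19 mm behind it (robot.pinch_z is the distance from the TCP to the grasp point, in m); z points along the fingers, y is the line along which they close (so a half turn about z gives the same grasp; the last joint's range is limited). The gripper opens to 88 mm and grips with 3 to 60 N. Pads are 20 mm wide; open, the fingers measure 115 mm over their backs; the gripper's body (75 mm by 178 mm) begins 61 mm behind the grasp point.
Start: joints at [-1.385, 0.091, 1.231, -0, 1.82, -0.057], TCP at [0.144, -0.582, 0.223] pointing down, gripper open.
Joint ranges: [-2.87, 2.87], [-0.86, 2.18], [0.17, 2.46], [-1.51, 4.65], [0.06, 2.69], [-2.65, 2.65]. Speed limits (rad/s): [2.57, 2.57, 3.01, 3.14, 3.14, 3.14].

## Interface

Orientations are given as a unit quaternion [w, x, y, z].
In Python, from workcell import state, imaging, ticket, robot gives the robot as it stands. The module is installed in compiled form; this text tells all that it offers.
- The arm moves only by the shell command python3 -m creep 'ROWS'. ROWS is JSON, a list of rows, each a list of 3 entries, a list of its own where there are three numbers: the shift along the tool's x, y, z as a fraction of full scale, then the turn, a rotation vector about the tool's x, y, z as a fraction of full scale, then the opening, from 0 (shut) to 1 (fully open). A call has 1 to 20 rows; each row shifts and turns the commanded pose from where the row before left it, along the tool's axes as they then stand; what a row does not reach is not made up. Full scale, the value 1, is 0.2 m for a shift and 4 degrees for a turn. A row lasts 1/8 s, in which the tool goes at most 62.5 mm and 10.7 degrees, less where a joint would pass 70% of its speed; a pose out of reach is approached as far as the arm can. A call with a number of a shift or a turn outside -1 to 1 is refused whole. A call with a gripper value outside its range is refused whole. The fingers move at their own pace and stop on an object; the grip force is fixed at half the most. Time passes only in rows, so rows that do not move let the fingers close. It gives the time, the measured TCP pose, the force, the opening and the grip force at its end, in the units of the state.
- state(): the state, without advancing time (a new reading comes with each control period).
- imaging.read_camera(name): name is "scene" or "top"; returns the picture (384x512x3 uint8, red, green, blue); there is no depth.
- imaging.camera_info(name): a dict with "K" (3x3 intrinsics, pixels), "rvec" (rotation vector, rad) and "tvec" (3), from world to camera coordinates, as OpenCV has them. Camera axes: x right, y down, z forward; pixel columns grow to the right and rows downward; lengths in m; the calibration is good to about 2 mm. A picture is of the moment at which its call begins. camera_info takes no time and is no camera call.
- ticket.sign_off(): hands the job in; it is judged then, once.
The state is a dict: "t": time; "qpos": joint angles; "joint_vel": joint speeds; "joint_torque": joint torques, N m; "tcp_pos": TCP position; "eef_rot": TCP orientation; "force": force on the tool from outside, world axes, zero at the start; "moment": the same for the moment, N m; "grip_width": opening from 0.0 (shut) to 1.0 (fully open); "finger_force": force on a finger pad.
Only numpy, scipy, OpenCV 4.12 (cv2) and the standard library are available. Lean on these libraries where they do the work, as an engineer would, in place of code of your own. Each camera call takes 0.05 s, during which the arm holds its last target. There are 200 camera calls.

## Working session

There is one attempt and no reset: what is moved stays moved. The work goes in short steps, Python scripts to look and compute and a shell command to move; the robot and the scene stay as the last step left them, time stands still between calls to the robot, and variables do not carry over. Pictures are saved under pics/ and viewed, at most 10 in all, crops included, and the job is handed in when it is done.

```bash
mkdir -p pics; python3 - <<'E'
from workcell import state, imaging, ticket, robot
import cv2,numpy as np
for n in("scene","top"):
    im=imaging.read_camera(n); cv2.imwrite(f"pics/{n}0.png",cv2.resize(im[:,:,::-1],(800,600),interpolation=cv2.INTER_CUBIC)); np.save(n+"0.npy",im)
    print(n,imaging.camera_info(n))
print(state(), robot.pinch_z)
E
```

```text
scene {'K': array([[418.9132718 ,   0.        , 252.39982157],
       [  0.        , 418.9132718 , 191.4800834 ],
       [  0.        ,   0.        ,   1.        ]]), 'rvec': array([ 0.92998835, -2.55059884,  1.01046619]), 'tvec': array([0.4174439 , 0.25024244, 0.6701783 ])}
top {'K': array([[478.70223517,   0.        , 255.39305788],
       [  0.        , 478.70223517, 189.20612214],
       [  0.        ,   0.        ,   1.        ]]), 'rvec': array([ 2.20798733, -2.1573243 ,  0.1346878 ]), 'tvec': array([0.00515925, 0.50608573, 0.90019657])}
{'t': 0.1, 'qpos': array([-1.38469351e+00,  9.17811410e-02,  1.23174081e+00, -1.20982450e-05,
        1.81978590e+00, -5.66976405e-02]), 'joint_vel': array([-0.00065709, -0.00106877, -0.00229248,  0.00037501, -0.00067634,
        0.00218111]), 'joint_torque': array([ 3.10060743e-03, -4.47859025e+01, -4.07569349e+01,  7.00743031e-02,
        2.83832947e-02, -1.11364245e-04]), 'tcp_pos': array([ 0.14420142, -0.58215058,  0.22163532]), 'eef_rot': array([-8.55422726e-04,  9.92639853e-01,  1.21100727e-01, -6.13015799e-05]), 'force': array([-1.58818728,  0.73161871, -0.35883044]), 'moment': array([-0.03247618,  0.01760917,  0.02067445]), 'finger_force': 0.0, 'grip_width': 0.9981941037471023} 0.0187
```

View pics/scene0.png

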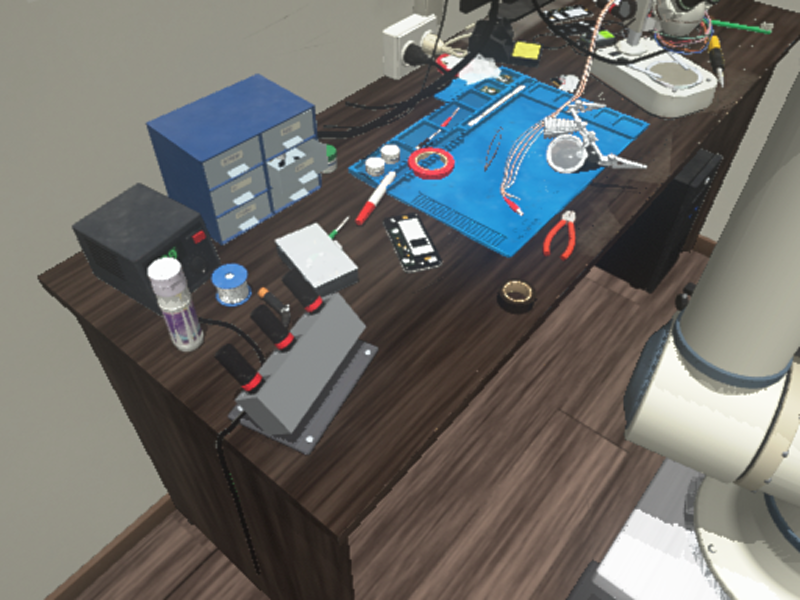

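View pics/top0.png

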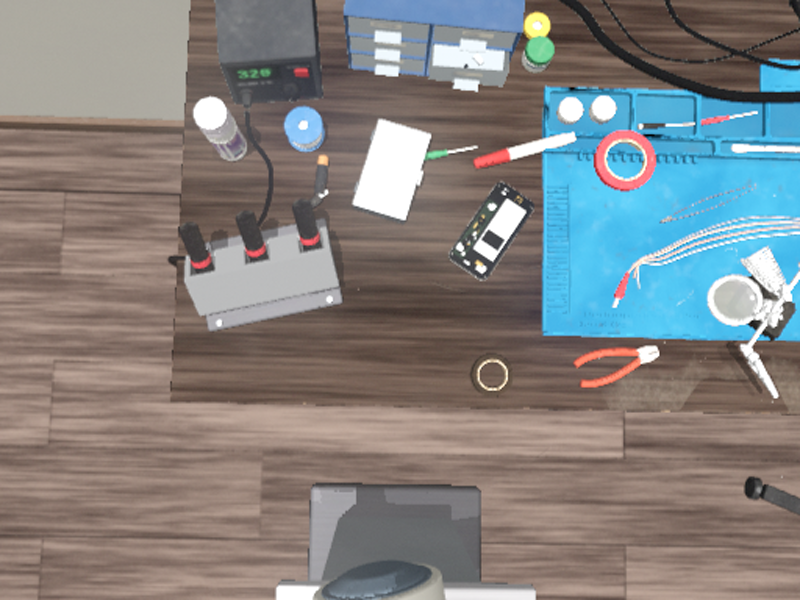

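Both pictures show the stand at left with three tails sticking out (top view about (192,235), (246,220), (303,208) in the 800×600 picture) and the phone at (491,230). Next I'll enlarge these.

```bash
python3 - <<'E'
import cv2,numpy as np
s=np.load("scene0.npy")[:,:,::-1];t=np.load("top0.npy")[:,:,::-1]
def crop(im,x,y,w,h,k): return cv2.resize(im[y:y+h,x:x+w],None,fx=k,fy=k,interpolation=cv2.INTER_CUBIC)
cv2.imwrite("pics/c1.png",crop(s,130,160,120,100,6))
cv2.imwrite("pics/c2.png",crop(t,105,115,125,100,6))
cv2.imwrite("pics/c3.png",np.hstack([crop(s,235,125,60,60,6),crop(t,280,110,65,75,6)[:360]]))
E
```

```text
(no output)
```

View pics/c1.png

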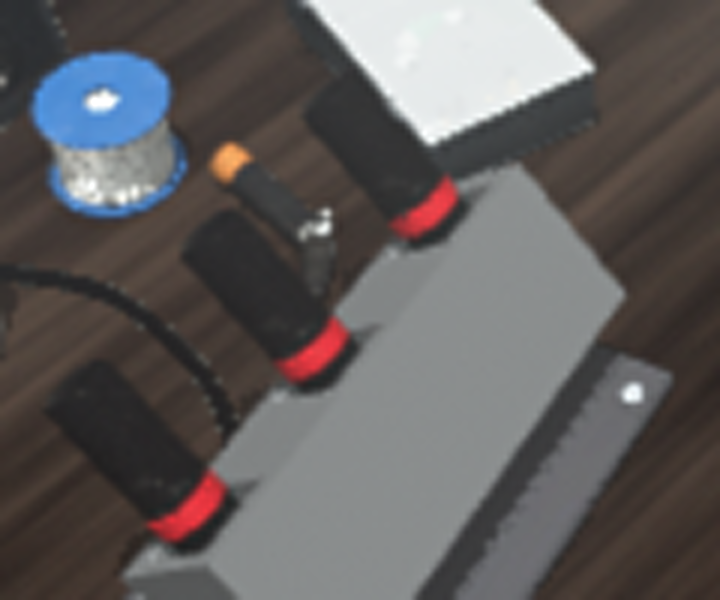

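View pics/c2.png

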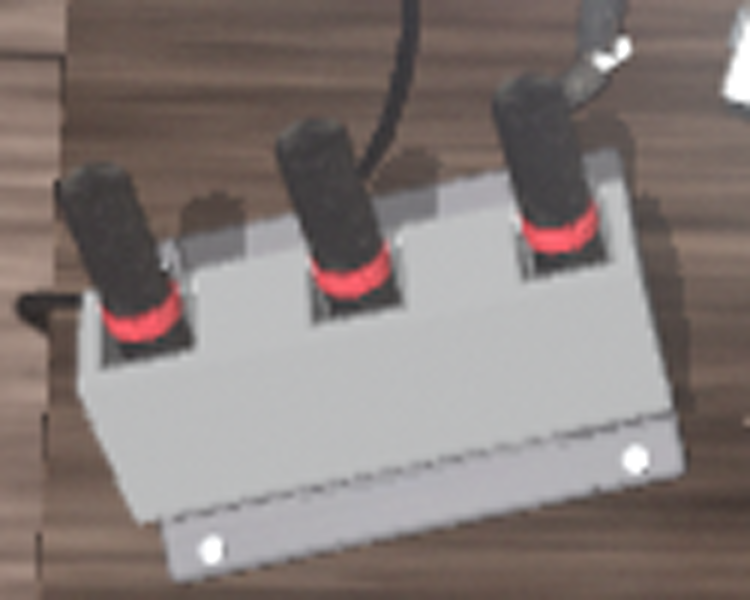

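View pics/c3.png

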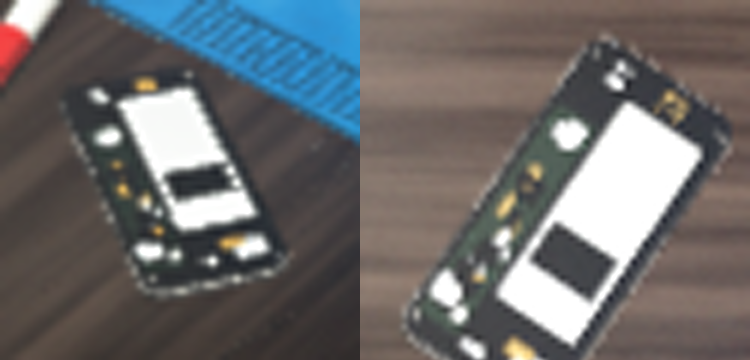

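Crops: ring centres scene A(187,508) B(313,350) C(425,210), top A(143,315) B(351,272) C(561,230); tails scene A(78,384) B(212,232) C(333,95), top A(95,180) B(315,133) C(528,90). Phone corners are clear in both.

```bash
python3 - <<'E'
from workcell import imaging
import cv2,numpy as np
I={n:imaging.camera_info(n) for n in("scene","top")}
P={n:i["K"]@np.c_[cv2.Rodrigues(i["rvec"])[0],i["tvec"]] for n,i in I.items()}
for n,i in I.items(): print(n,"cam at",(-cv2.Rodrigues(i["rvec"])[0].T@i["tvec"]).round(3))
def tri(a,b):
    X=cv2.triangulatePoints(P["scene"],P["top"],np.float64(a).T,np.float64(b).T);return (X[:3]/X[3]).T
s=np.array([[187,508],[313,350],[425,210],[78,384],[212,232],[333,95]])/6+[130,160]
t=np.array([[143,315],[351,272],[561,230],[95,180],[315,133],[528,90]])/6+[105,115]
X=tri(s,t);print(X.round(4))
d=X[3:]-X[:3];print("len",np.linalg.norm(d,axis=1).round(4),"tilt",np.degrees(np.arccos(d[:,2]/np.linalg.norm(d,axis=1))).round(1),"yaw",np.degrees(np.arctan2(d[:,1],d[:,0])).round(1))
r=X[0]-X[2];print("row",r,np.linalg.norm(r)/2,"stand yaw",np.degrees(np.arctan2(-r[0],r[1])))
ps=np.array([[62,95],[190,72],[288,258],[145,293]])/6+[235,125]
pt=np.array([[503,183],[533,205],[481,279],[450,253]])/1.5625
Y=tri(ps,pt);print(Y.round(4),Y.mean(0))
# foot screws: scene 800 img / top crop
S=tri(np.array([[371,351],[310,439]])/1.5625,np.array([[636,459],[212,549]])/6+[105,115]);print(S.round(4))
E
```

```text
scene cam at [0.148 0.482 0.657]
top cam at [0.415 0.039 0.945]
[[0.5369 0.2523 0.0664]
 [0.5516 0.1891 0.0675]
 [0.5667 0.1254 0.0665]
 [0.5705 0.2585 0.1027]
 [0.5865 0.1946 0.1011]
 [0.6007 0.1318 0.1019]]
len [0.0498 0.0487 0.0495] tilt [43.2 46.5 44.4] yaw [10.4  9.1 10.6]
row [-0.02978644  0.12693272 -0.00015646] 0.06519043362821128 stand yaw 13.206262125292605
[[ 6.601e-01 -1.148e-01 -3.600e-03]
 [ 6.293e-01 -1.544e-01  5.000e-04]
 [ 5.303e-01 -8.780e-02  5.700e-03]
 [ 5.653e-01 -4.840e-02 -5.600e-03]] [ 0.59621481 -0.10133885 -0.00077196]
[[0.4995 0.1026 0.0093]
 [0.4682 0.2402 0.0065]]
```

```bash
cat > h.py <<'E'
import numpy as np
from workcell import state,robot,imaging
from scipy.spatial.transform import Rotation as R
YAW=np.radians(13)
row=np.array([-np.sin(YAW),np.cos(YAW),0]); sx=np.array([np.cos(YAW),np.sin(YAW),0])
def u(t=40): t=np.radians(t); return np.sin(t)*sx+np.cos(t)*np.array([0,0,1])
G={'A':np.array([.569,.192,.087])+.065*row,'B':np.array([.569,.192,.087]),'C':np.array([.569,.192,.087])-.065*row}
def Rt(t):  # tool z=-u(t), y=-row
    z=-u(t); y=-row; return np.c_[np.cross(y,z),y,z]
def cur():
    s=state(); q=s["eef_rot"]; return s,s["tcp_pos"],R.from_quat(np.r_[q[1:],q[0]]).as_matrix()
def delta(p,Rw=None,pinch=True):
    """to grasp point p; prints tool shift (units of .2m), turn (units of 4deg)"""
    s,x,Rc=cur()
    if Rw is None: Rw=Rc
    tcp=p+robot.pinch_z*Rw[:,2] if pinch else p
    print("tcp",x.round(4),"target",tcp.round(4),"shift",(Rc.T@(tcp-x)/.2).round(3),"turn",(R.from_matrix(Rc.T@Rw).as_rotvec(degrees=True)/4).round(2),"shift after turn",(Rw.T@(tcp-x)/.2).round(3))
E
python3 - <<'E'
from h import *
print(G,Rt(40))
delta(np.array([.144,-.582,.32]),pinch=False)
p=G['B']+.10*u(); print(p)
delta(p,Rt(40)); delta(np.array([.60,.19,.32]),Rt(0),pinch=False)
E
```

```text
{'A': array([0.55437818, 0.25533405, 0.087     ]), 'B': array([0.569, 0.192, 0.087]), 'C': array([0.58362182, 0.12866595, 0.087     ])} [[ 0.74641077  0.22495105 -0.626313  ]
 [ 0.17232251 -0.97437006 -0.14459575]
 [-0.64278761 -0.         -0.76604444]]
tcp [ 0.1442 -0.5822  0.2216] target [ 0.144 -0.582  0.32 ] shift [-0.001 -0.002 -0.492] turn [0. 0. 0.] shift after turn [-0.001 -0.002 -0.492]
[0.6316313  0.20645958 0.16360444]
tcp [ 0.1442 -0.5822  0.2216] target [0.6199 0.2038 0.1493] shift [ 3.254 -3.242  0.368] turn [  0.06 -10.     0.23] shift after turn [ 2.685 -3.294 -1.781]
tcp [ 0.1442 -0.5822  0.2216] target [0.6  0.19 0.32] shift [ 3.14  -3.2   -0.486] turn [-0.02 -0.    0.23] shift after turn [ 3.089 -3.249 -0.492]
```

```bash
python3 -m creep '[[[0,0,-0.243],[0,0,0.2],0.45],[[0,0,-0.243],[0,0,0.03],0.45],[[0.174,-0.178,0],[0,0,0],0.45],[[0.174,-0.178,0],[0,0,0],0.45],[[0.174,-0.178,0],[0,0,0],0.45],[[0.174,-0.178,0],[0,0,0],0.45],[[0.174,-0.178,0],[0,0,0],0.45],[[0.174,-0.178,0],[0,0,0],0.45],[[0.174,-0.178,0],[0,0,0],0.45],[[0.174,-0.178,0],[0,0,0],0.45],[[0.174,-0.178,0],[0,0,0],0.45],[[0.174,-0.178,0],[0,0,0],0.45],[[0.174,-0.178,0],[0,0,0],0.45],[[0.174,-0.178,0],[0,0,0],0.45],[[0.174,-0.178,0],[0,0,0],0.45],[[0.174,-0.178,0],[0,0,0],0.45],[[0.174,-0.178,0],[0,0,0],0.45],[[0.174,-0.178,0],[0,0,0],0.45],[[0,0,0],[0,0,0],0.45]]'
python3 - <<'E'
from h import *
delta(G['B']+.1*u(),Rt(40)); print(state()["force"])
E
```

```text
t: 2.48
tcp_pos: [0.5594, 0.1004, 0.3173]
eef_rot: [-0.0, 0.993, 0.115, -0.002]
force: [-0.4, 0.1, -1.1]
grip_width: 0.451
finger_force: 0.0
tcp [0.5594 0.1004 0.3173] target [0.6199 0.2038 0.1493] shift [ 0.416 -0.433  0.839] turn [ 0.01 -9.94  0.06] shift after turn [ 0.855 -0.436  0.379]
[-0.44753366  0.09456488 -1.0751374 ]
```

```bash
python3 -m creep '[[[0,-0.145,0],[0,-1,0],0.45],[[0,-0.145,0],[0,-1,0],0.45],[[0,-0.146,0],[0,-1,0],0.45],[[0,0,0],[0,-1,0],0.45],[[0,0,0],[0,-1,0],0.45],[[0,0,0],[0,-1,0],0.45],[[0,0,0],[0,-1,0],0.45],[[0,0,0],[0,-1,0],0.45],[[0,0,0],[0,-1,0],0.45],[[0,0,0],[0,-0.95,0],0.45],[[0.17,0,0.076],[0,0,0],0.45],[[0.17,0,0.076],[0,0,0],0.45],[[0.17,0,0.076],[0,0,0],0.45],[[0.17,0,0.076],[0,0,0],0.45],[[0.17,0,0.076],[0,0,0],0.45],[[0,0,0],[0,0,0],0.45]]'
python3 - <<'E'
from h import *
delta(G['B']+.1*u(),Rt(40)); print(state()["force"])
import cv2
for n in("scene","top"): np.save(n+"1.npy",imaging.read_camera(n))
s=np.load("scene1.npy")[120:300,100:300,::-1];t=np.load("top1.npy")[60:240,90:290,::-1]
cv2.imwrite("pics/d1.png",np.vstack([cv2.resize(np.hstack([s,t]),(800,360),interpolation=cv2.INTER_CUBIC)]))
E
```

```text
t: 4.47
tcp_pos: [0.6171, 0.1995, 0.1458]
eef_rot: [0.039, 0.933, 0.106, -0.341]
force: [0.5, 0.2, -0.0]
grip_width: 0.449
finger_force: 0.0
tcp [0.6171 0.1995 0.1458] target [0.6199 0.2038 0.1493] shift [ 0.003 -0.017 -0.025] turn [-0.01  0.02 -0.02] shift after turn [ 0.003 -0.017 -0.025]
[ 0.46662028  0.15099377 -0.0125452 ]
```

View pics/d1.png

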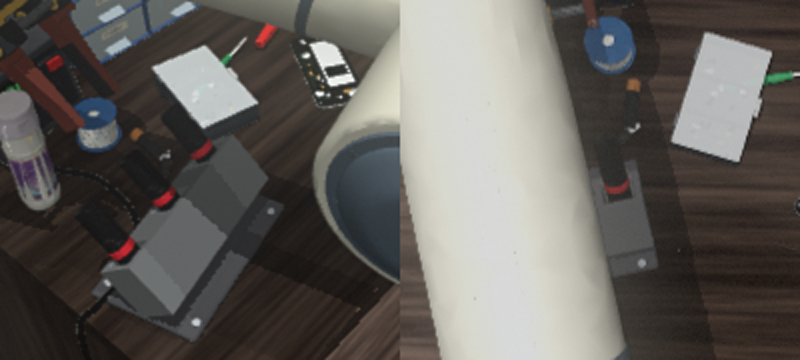

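The scene half shows the two reddish fingers at top-left (tips about (75,128) and (108,95) in the crop), behind and above the torches. I'll check that against the TCP projection.

```bash
python3 - <<'E'
from h import *
import cv2
i=imaging.camera_info("scene")
s,x,Rc=cur()
def pr(p): return ((cv2.projectPoints(np.float64(p).reshape(-1,3),i["rvec"],i["tvec"],i["K"],None)[0][:,0]-[100,120])*2).round(0)
w=.02
print("tips",pr([x+w*Rc[:,1],x-w*Rc[:,1]]).tolist())
for k in "ABC": print(k,"grasp",pr(G[k]).tolist(),"tail",pr(G[k]+.023*u()).tolist(),"ring60",pr(G[k]-.024*u()).tolist())
im=np.load("scene1.npy")[:,:,::-1]
cv2.imwrite("pics/d2.png",cv2.resize(im[120:260,90:220],None,fx=4,fy=4,interpolation=cv2.INTER_CUBIC))
E
```

```text
tips [[106.0, 90.0], [78.0, 119.0]]
A grasp [[104.0, 227.0]] tail [[86.0, 207.0]] ring60 [[122.0, 246.0]]
B grasp [[147.0, 175.0]] tail [[131.0, 157.0]] ring60 [[164.0, 194.0]]
C grasp [[186.0, 129.0]] tail [[171.0, 111.0]] ring60 [[202.0, 148.0]]
```

View pics/d2.png

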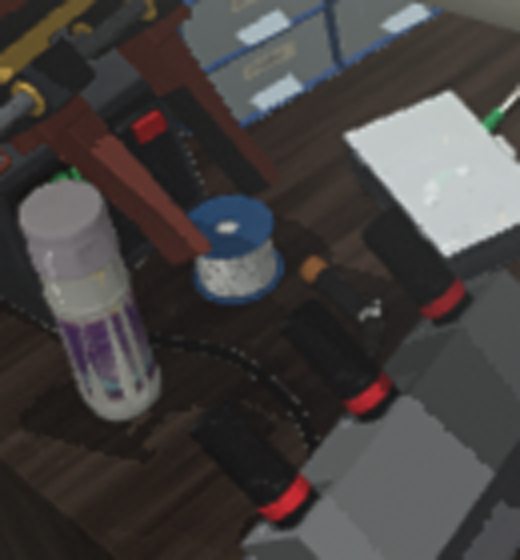

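Rings and tails match the projected model within 1–2 px, and the fingers are where expected. Approaching B.

```bash
python3 -m creep '[[[0.003,-0.017,0],[0,0,0],0.45],[[0,0,0.12],[0,0,0],0.45],[[0,0,0.12],[0,0,0],0.45],[[0,0,0.12],[0,0,0],0.45],[[0,0,0.06],[0,0,0],0.45],[[0,0,0.055],[0,0,0],0.45],[[0,0,0],[0,0,0],0.45],[[0,0,0],[0,0,0],0.45]]'
python3 - <<'E'
from h import *
delta(G['B'],Rt(40)); print(state()["force"])
E
```

```text
t: 5.58
tcp_pos: [0.5586, 0.1908, 0.0784]
eef_rot: [0.038, 0.935, 0.106, -0.336]
force: [-0.1, 1.1, -0.3]
grip_width: 0.453
finger_force: 0.0
tcp [0.5586 0.1908 0.0784] target [0.5573 0.1893 0.0727] shift [0.012 0.006 0.027] turn [-0.01 -0.13  0.  ] shift after turn [0.012 0.006 0.027]
[-0.07790321  1.14802102 -0.2515012 ]
```

```bash
python3 -m creep '[[[0.012,0.006,0.02],[0,-0.1,0],0.45],[[0,0,0],[0,0,0],0.45],[[0,0,0],[0,0,0],0.0],[[0,0,0],[0,0,0],0.0],[[0,0,0],[0,0,0],0.0],[[0,0,0],[0,0,0],0.0]]'
python3 - <<'E'
from h import *
delta(G['B'],Rt(40)); print(state()["force"],state()["moment"])
E
```

```text
t: 6.32
tcp_pos: [0.5577, 0.1892, 0.0721]
eef_rot: [0.039, 0.934, 0.106, -0.34]
force: [-0.2, 0.7, -0.2]
grip_width: 0.261
finger_force: 30.0
tcp [0.5577 0.1892 0.0721] target [0.5573 0.1893 0.0727] shift [-0.003 -0.001 -0.001] turn [-0.01  0.   -0.  ] shift after turn [-0.003 -0.001 -0.001]
[-0.19411401  0.65391158 -0.23456286] [ 0.13192537 -0.35367469 -0.03125704]
```

```bash
cat > w.py <<'E'
from h import *
F=[];M=[]
for k in range(8):
    s=state();F.append(s["force"]);M.append(s["moment"]);imaging.read_camera("top")
print("F",np.mean(F,0).round(2),"sd",np.std(F,0).round(2),"M",np.mean(M,0).round(3),s["grip_width"],s["t"])
print("tau",state()["joint_torque"].round(2))
E
python3 w.py; python3 -m creep '[[[-0.01,0,-0.03],[0,0,0],0.0],[[-0.005,0,-0.05],[0,0,0],0.0],[[0,0,-0.05],[0,0,0],0.0],[[0,0,-0.05],[0,0,0],0.0],[[0,0,0],[0,0,0],0.0],[[0,0,0],[0,0,0],0.0],[[0,0,0],[0,0,0],0.0]]'; python3 w.py
python3 -c "
from h import *
delta(G['B'],Rt(40))"
```

```text
F [ 0.23  0.4  -0.47] sd [0.58 0.31 0.34] M [ 0.1   -0.348  0.004] 0.25574731261020417 6.675
tau [-2.000e-02 -6.680e+01 -3.709e+01  1.100e-01  3.360e+00 -1.000e-02]
t: 7.6
tcp_pos: [0.5778, 0.1939, 0.1013]
eef_rot: [0.039, 0.933, 0.106, -0.34]
force: [0.3, 0.5, -1.2]
grip_width: 0.256
finger_force: 30.0
F [-0.09  0.05 -0.92] sd [0.45 0.2  0.32] M [ 0.073 -0.409  0.006] 0.25542849054395655 7.95
tau [ 0.000e+00 -6.925e+01 -3.768e+01  1.200e-01  3.400e+00 -1.000e-02]
tcp [0.578  0.1939 0.1016] target [0.5573 0.1893 0.0727] shift [ 0.012 -0.001  0.179] turn [-0.01  0.01 -0.  ] shift after turn [ 0.012 -0.001  0.179]
```

Fz ≈ −0.9 N and no side load: B looks empty. Reseat it and try the next.

```bash
python3 -m creep '[[[0,0,0.05],[0,0,0],0.0],[[0,0,0.05],[0,0,0],0.0],[[0.005,0,0.05],[0,0,0],0.0],[[0.005,0,0.027],[0,0,0],0.0],[[0,0,0],[0,0,0],0.0],[[0,0,0],[0,0,0],0.0]]'; python3 w.py
python3 -c "
from h import *
delta(G['B'],Rt(40))"
```

```text
t: 8.75
tcp_pos: [0.5575, 0.1892, 0.0734]
eef_rot: [0.039, 0.934, 0.106, -0.34]
force: [-0.7, -0.2, -1.7]
grip_width: 0.255
finger_force: 30.0
F [-0.18  0.04 -1.12] sd [0.31 0.35 0.44] M [ 0.099 -0.388 -0.011] 0.2555315079483385 9.1
tau [-0.000e+00 -6.703e+01 -3.734e+01  1.200e-01  3.410e+00 -1.000e-02]
tcp [0.5573 0.1892 0.0732] target [0.5573 0.1893 0.0727] shift [ 0.001 -0.001  0.002] turn [-0.01  0.01 -0.  ] shift after turn [ 0.001 -0.001  0.002]
```

```bash
python3 -m creep '[[[0,0,0.004],[0,0,0],0.0],[[0,0,0],[0,0,0],0.45],[[0,0,0],[0,0,0],0.45],[[0,0,0],[0,0,0],0.45],[[0,0,-0.1],[0,0,0],0.45],[[0,0,-0.15],[0,0,0],0.45],[[0,0,-0.15],[0,0,0],0.45],[[0,0,0],[0,0,0],0.45]]'; python3 w.py
python3 -m creep '[[[0,0.11,0],[0,0,0],0.45],[[0,0.11,0],[0,0,0],0.45],[[0,0.105,0],[0,0,0],0.45],[[0,0,0],[0,0,0],0.45]]'
python3 - <<'E'
from h import *
import cv2
delta(G['C'],Rt(40))
im=imaging.read_camera("scene")[:,:,::-1]
cv2.imwrite("pics/d3.png",cv2.resize(im[120:260,90:220],None,fx=4,fy=4,interpolation=cv2.INTER_CUBIC))
E
```

```text
t: 10.15
tcp_pos: [0.6081, 0.2008, 0.1347]
eef_rot: [0.038, 0.934, 0.106, -0.338]
force: [-0.1, 0.8, -0.7]
grip_width: 0.453
finger_force: 0.0
F [-0.07  0.07 -0.63] sd [0.44 0.5  0.19] M [ 0.059 -0.293  0.004] 0.4487105629013221 10.5
tau [-0.000e+00 -7.195e+01 -3.740e+01  1.100e-01  3.200e+00 -1.000e-02]
t: 11.05
tcp_pos: [0.6216, 0.1359, 0.1338]
eef_rot: [0.038, 0.934, 0.105, -0.34]
force: [0.2, -0.1, 0.2]
grip_width: 0.454
finger_force: 0.0
tcp [0.6216 0.1359 0.1338] target [0.5719 0.126  0.0727] shift [ 0.003 -0.007  0.397] turn [-0.02  0.01 -0.03] shift after turn [ 0.002 -0.008  0.397]
```

View pics/d3.png

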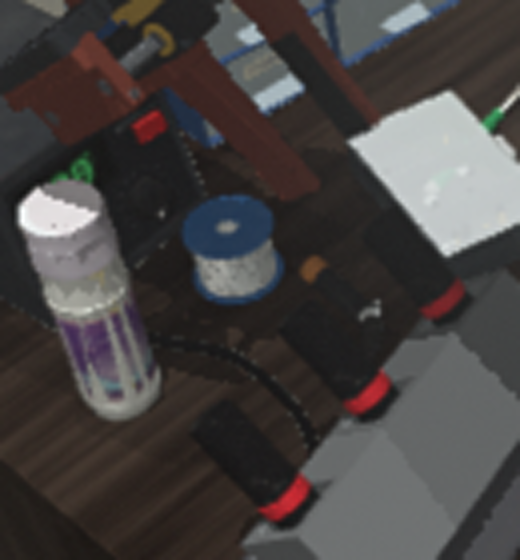

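B sits as before (ring at (368,395)); the fingers are lined up behind C.

```bash
python3 -m creep '[[[0.003,-0.007,0.1],[0,0,0],0.45],[[0,0,0.1],[0,0,0],0.45],[[0,0,0.1],[0,0,0],0.45],[[0,0,0.05],[0,0,0],0.45],[[0,0,0.045],[0,0,0],0.45],[[0,0,0],[0,0,0],0.45],[[0,0,0],[0,0,0],0.0],[[0,0,0],[0,0,0],0.0],[[0,0,0],[0,0,0],0.0],[[0,0,0],[0,0,0],0.0]]'
python3 -c "
from h import *
delta(G['C'],Rt(40))"
python3 -m creep '[[[-0.01,0,-0.03],[0,0,0],0.0],[[-0.005,0,-0.05],[0,0,0],0.0],[[0,0,-0.05],[0,0,0],0.0],[[0,0,-0.05],[0,0,0],0.0],[[0,0,0],[0,0,0],0.0],[[0,0,0],[0,0,0],0.0],[[0,0,0],[0,0,0],0.0]]'; python3 w.py
python3 -c "
from h import *
delta(G['C'],Rt(40))"
```

```text
t: 12.35
tcp_pos: [0.5725, 0.1274, 0.0734]
eef_rot: [0.039, 0.934, 0.106, -0.34]
force: [2.7, 0.2, 2.7]
grip_width: 0.256
finger_force: 30.0
tcp [0.5725 0.1274 0.0734] target [0.5719 0.126  0.0727] shift [-0.001  0.006  0.006] turn [-0.01 -0.01 -0.  ] shift after turn [-0.001  0.006  0.006]
t: 13.22
tcp_pos: [0.5923, 0.1319, 0.102]
eef_rot: [0.039, 0.933, 0.106, -0.34]
force: [0.3, -0.3, -3.5]
grip_width: 0.254
finger_force: 30.0
F [ 0.03 -0.   -2.49] sd [0.45 0.67 0.82] M [ 0.131 -0.597 -0.017] 0.25669762089627174 13.575
tau [ 0.000e+00 -6.990e+01 -3.816e+01 -1.600e-01  3.740e+00 -1.000e-02]
tcp [0.5925 0.132  0.1025] target [0.5719 0.126  0.0727] shift [0.014 0.006 0.183] turn [-0.01  0.01 -0.  ] shift after turn [0.014 0.006 0.183]
```

C weighs about 2.2 N more: that is the one. Drawing it out and turning it upright.

```bash
python3 -m creep '[[[0,0,-0.1],[0,0,0],0.0],[[0,0,-0.1],[0,0,0],0.0],[[0,0,-0.1],[0,0,0],0.0],[[0,0,-0.1],[0,0,0],0.0],[[0,0,0],[0,1,0],0.0],[[0,0,0],[0,1,0],0.0],[[0,0,0],[0,1,0],0.0],[[0,0,0],[0,1,0],0.0],[[0,0,0],[0,1,0],0.0],[[0,0,0],[0,1,0],0.0],[[0,0,0],[0,1,0],0.0],[[0,0,0],[0,1,0],0.0],[[0,0,0],[0,1,0],0.0],[[0,0,0],[0,1,0],0.0],[[0,0,-0.11],[0,0,0],0.0],[[0,0,0],[0,0,0],0.0]]'; python3 w.py
python3 -c "
from h import *
delta(np.array([.596,-.101,.204]),Rt(0))"
```

```text
t: 15.62
tcp_pos: [0.6429, 0.1435, 0.1882]
eef_rot: [-0.0, 0.994, 0.113, 0.001]
force: [-0.1, 0.0, -1.4]
grip_width: 0.258
finger_force: 30.0
F [-0.25  0.1  -2.13] sd [0.48 0.71 0.56] M [0.007 0.001 0.003] 0.2540746796236919 15.975
tau [ 0.000e+00 -5.308e+01 -4.214e+01  2.000e-02 -6.000e-02 -0.000e+00]
tcp [0.6425 0.1435 0.1848] target [ 0.596  -0.101   0.1853] shift [-0.501  1.139 -0.002] turn [-0.    0.03 -0.  ] shift after turn [-0.502  1.139 -0.002]
```

```bash
python3 -m creep '[[[-0.05,0.114,0],[0,0,0],0.0],[[-0.05,0.114,0],[0,0,0],0.0],[[-0.05,0.114,0],[0,0,0],0.0],[[-0.05,0.114,0],[0,0,0],0.0],[[-0.05,0.114,0],[0,0,0],0.0],[[-0.05,0.114,0],[0,0,0],0.0],[[-0.05,0.114,0],[0,0,0],0.0],[[-0.05,0.114,0],[0,0,0],0.0],[[-0.05,0.114,0],[0,0,0],0.0],[[-0.05,0.114,0],[0,0,0],0.0],[[0,0,0],[0,0,0],0.0],[[0,0,0],[0,0,0],0.0],[[0,0,0],[0,0,0],0.0],[[0,0,0],[0,0,0],0.0]]'; python3 w.py
python3 - <<'E'
from h import *
import cv2
delta(np.array([.596,-.101,.204]),Rt(0))
s=imaging.read_camera("scene")[100:300,110:330,::-1];t=imaging.read_camera("top")[100:300,100:320,::-1]
cv2.imwrite("pics/e1.png",cv2.resize(np.hstack([s,t]),(800,364),interpolation=cv2.INTER_CUBIC))
E
```

```text
t: 17.77
tcp_pos: [0.5965, -0.1005, 0.1857]
eef_rot: [-0.0, 0.994, 0.114, -0.0]
force: [0.0, -0.6, -2.3]
grip_width: 0.259
finger_force: 30.0
F [ 0.02  0.09 -2.57] sd [0.35 0.56 0.69] M [ 0.014 -0.     0.012] 0.25762509199688827 18.125
tau [ 4.000e-02 -4.660e+01 -4.214e+01  5.000e-02 -5.000e-02 -0.000e+00]
tcp [ 0.5965 -0.101   0.1857] target [ 0.596  -0.101   0.1853] shift [-0.002 -0.001  0.002] turn [-0.    0.01 -0.  ] shift after turn [-0.002 -0.001  0.002]
```

View pics/e1.png

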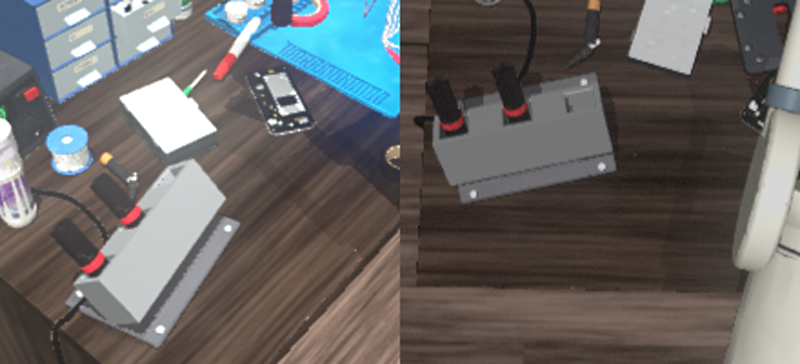

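Both empties are seated (rings at (132,216) and (92,263)), the phone is in place. One last look at the held torch.

```bash
python3 - <<'E'
from h import *
import cv2
i=imaging.camera_info("scene")
x=state()["tcp_pos"]
P=np.array([x-[0,0,.065],x+[0,0,.042],[.596,-.101,.008]])
print(((cv2.projectPoints(P,i["rvec"],i["tvec"],i["K"],None)[0][:,0]-[190,20])*4).round())
cv2.imwrite("pics/f1.png",cv2.resize(imaging.read_camera("scene")[20:170,190:370,::-1],None,fx=4,fy=4,interpolation=cv2.INTER_CUBIC))
E
```

```text
[[298. 367.]
 [304. 186.]
 [293. 526.]]
```

View pics/f1.png

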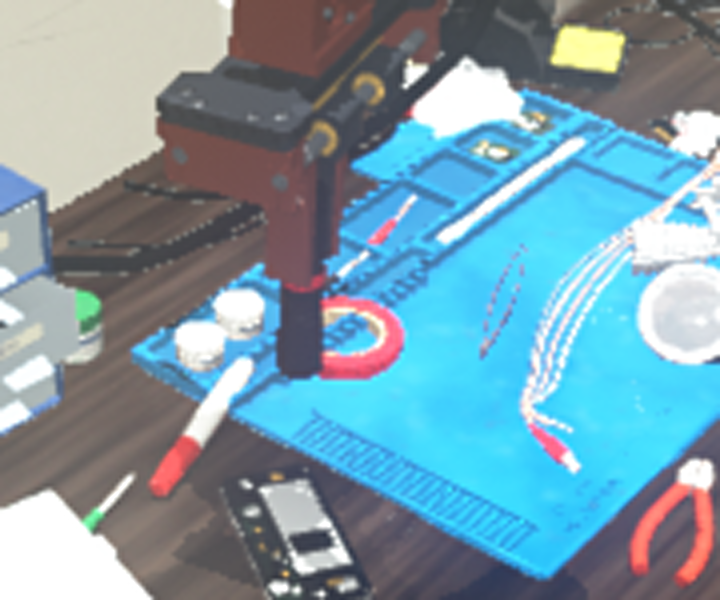

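The torch hangs vertically with its lens at about (299,366), right where the projection puts it, above the phone centre (293,526). Handing in.

```bash
python3 -c "
from workcell import ticket
print(ticket.sign_off())"
```

```text
the job is handed in; nothing more can be done
None
```

I handed the job in with the loaded torch, from the socket nearest the phone, held pointing straight down with its lens about 12 cm above the phone's centre. I weighed it and the middle torch but not the third, and both empties sat in their sockets and the phone looked in place in the last pictures; the sign-off returned no verdict.

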